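# Prop the draining board on its third rung and lay a seal on it to drain

## Task

Set the draining board steep for the wide rubber seal: lift the slatted board by its bow handle until its hanging prop has dropped past the third rung (counted from the far end of the stand) but not the fourth, then ease the board down, without letting it fall, so that the prop sits fully home on that rung. Then lay the wide seal flat on the slats, without dropping it, with its rim against the lip at the bottom of the board. Leave the narrow seal, the scraper, the brush and the tin where they are.

Things in the scene. Friction and masses are not known exactly. Their poses are not given: they have to be found in the camera images.
- drain_stand: Fixed steel stand, 280 x 180 mm. Origin on the table under the board's hinge axis, midway between the rails; x runs from the hinge to the far end, y left along the hinge axis, which is 50 mm above the origin. Four round rungs, 10 mm thick, cross it 20 mm above the table at x = 240, 214, 188 and 162 mm: the first is farthest from the hinge, the third at 188.
- drain_board (a joint): Angle of the slatted board (180 x 156 mm, 0.65 kg) above level, rad, growing as its handle end rises; range 0 (down, level, on rubber pads) to 0.95. With the prop seated on rung 1, 2, 3, 4 it is 0.227, 0.462, 0.608, 0.716. It starts on rung 1. Let go unpropped, the handle end falls; about 4 N at the handle lifts it.
- prop (a joint): Angle of the prop under the board (two hooked arms, 140 mm, hanging by their weight) from the board's underside, rad; seated on rung 1, 2, 3, 4: 0.63, 1.16, 1.52, 1.81. It drags over the rungs as the board rises and drops past rung 3 at board angle 0.66, rung 4 at 0.79: to seat on rung 3 raise the board to 0.69 to 0.76, then lower it. Past rung 4 it does not come back.
- board_handle (a point): Middle of the bow handle at the board's upper, far edge: a round bar 12 mm thick, 90 mm long, parallel to the hinge axis and 225 mm from it, with 39 mm free between bar and board. Frame turns with the board: x up the slope, y left along the bar, z square to the board, up. Obstacle: a pot with a control box and knob at world x over 0.698 m, y 0.04 to 0.12 m, 120 to 205 mm up.
- board_rest (a point): Point on top of the slats, on the board's centre line, 79 mm up the board from the hinge axis and 9 mm above it: the wide seal's origin lies here when it rests against the lip. Frame turns with the board: x up the slope, y left, z square to the slats, up. The lip, a bar across the lower end, stands 14 mm above the slats, face at x = -41 mm; slats reach 73 mm to each side, 101 mm up.
- seal_wide: The wide black rubber seal ring, 82 mm outside, bore about 50 mm, 14 mm high, about 55 g, lying flat on the table. Origin at the centre of its underside, z up. Grasp across the wall (about 16 mm thick), one finger in the bore.
- seal_narrow: The narrow black rubber seal ring, 47 mm outside, 14 mm high, lying on the table. Bystander. Origin at the centre of its underside.
- scraper: Wax scraper with a wooden handle and flat steel blade, 204 x 72 x 20 mm, lying on the table. Bystander. Origin under its middle.
- wax_brush: Flat brush with a wooden handle, 200 x 45 x 14 mm, lying on the table. Bystander. Origin under its middle.
- paste_tin: Round tin, 68 mm across, 58 mm high, standing on the table. Bystander. Origin at the centre of its underside.
- seal_press: Obstacle: green arbor press fixed at the back right. Origin at its foot. Its lever slopes up from the column toward the robot and ends in a black ball 165 mm nearer the robot than the origin, 45 mm to its left and 420 mm above the table: pass between it and the robot, not under it.
Things that resemble listed ones, but are neither listed nor needed, are in the scene too. What is shaped like the seal_wide but brown is not meant.

How it is judged:
By the outcome, as a careful person would: the job done as asked, in the order asked, and still so for the second after the job is handed in, with the robot touching nothing.
It also fails if it takes over 56 s, if anything falls off the work surface, if the arm or the gripper's body presses on something with over 40 N, if the wrist force passes 120 N, or if a joint passes its speed limit or range.

## Robot

A 6-joint arm with a two-finger parallel gripper is mounted at the origin on a cart in front of the work surface, level with it; the furniture and walls round the work are solid. World frame = base frame: x ahead of the robot, y to its left, z up, the work surface at z = 0. Lengths are in m, angles in rad, forces in N, time in s.
With the tool pointing down it reaches from about 0.375 to 0.925 m from the base axis. Payload 5.7 kg.
Tool frame: the origin (TCP) lies midway between the tips of the shut fingers; the grasp point (between the pads) lies env.grip_depth behind it (env.grip_depth is the distance from the TCP to the grasp point, in m); z points along the fingers, y is the line along which they close (so a half turn about z gives the same grasp; the last joint's range is limited). The gripper opens to 88 mm and grips with 3 to 60 N. Pads are 20 mm wide; open, the fingers measure 115 mm over their backs; the gripper's body (75 mm by 178 mm) begins 61 mm behind the grasp point.
Start: joints at [1.146, 0.359, 1.51, -0, 1.272, -0.115], TCP at [0.183, 0.571, 0.223] pointing down, gripper open.
Joint ranges: [-2.97, 2.97], [-1.01, 2.36], [0.21, 2.38], [-0.96, 4.11], [0.2, 2.71], [-2.98, 2.98]. Speed limits (rad/s): [2.39, 2.39, 3.14, 3.14, 3.14, 3.14].

## Interface

Orientations are given as [roll, pitch, yaw] about the fixed x, y, z axes, in that order (R = Rz(yaw) Ry(pitch) Rx(roll)).
In Python, from workcell import env gives the robot as it stands. The module is installed in compiled form; this text tells all that it offers.
- The arm moves only by the tool drive_tool, never from a script. Its argument "increments" is a list of rows, each a list of 7 numbers: the turn, a rotation vector about the world's x, y, z scaled (see below), then the shift along the world's x, y, z scaled (see below), then the opening, from 0 (shut) to 1 (fully open). In form: [[rx, ry, rz, tx, ty, tz, jaw], ...]. A call has 1 to 10 rows; each row shifts and turns the commanded pose from where the row before left it; what a row does not reach is not made up. The controller multiplies each number of a shift by 0.1 m and each number of a turn by pi rad. A row lasts 1/10 s, in which the tool goes at most 50 mm and 8.59 degrees, less where a joint would pass 70% of its speed; a pose out of reach is approached as far as the arm can. A call with a number of a shift or a turn outside -1 to 1 is refused whole. A call with a gripper value outside its range is refused whole. The fingers move at their own pace and stop on an object; "squeeze" is the grip in N (left out, the last holds). Time passes only in rows, so rows that do not move let the fingers close. It gives the time, the measured TCP pose, the force, the opening and the grip force at its end, in the units of the state.
- env.state(): the state, without advancing time (a new reading comes with each control period).
- env.read_camera(name): name is "scene" or "side" or "wrist"; returns (picture, depth): 400x640x3 uint8, blue, green, red; 400x640 float32, m along the optical axis (not along the pixel's ray), 0 where there is no reading.
- env.calibration(name): a dict with "camera_matrix" (3x3 intrinsics, pixels), "cam_to_world" (4x4, takes a point from camera to world coordinates). Camera axes: x right, y down, z forward; pixel columns grow to the right and rows downward; lengths in m; the calibration is good to about 2 mm. A picture is of the moment at which its call begins: read the wrist's pose just before it. calibration takes no time and is no camera call; for the wrist camera it gives the pose at the moment of the call.
- env.close_job(): hands the job in; it is judged then, once.
The state is a dict: "clock": time; "joints": joint angles; "joint_velocities": joint speeds; "joint_efforts": joint torques, N m; "tcp_pos": TCP position; "eef_rot": TCP orientation; "ft_force": force on the tool from outside, world axes, zero at the start; "ft_torque": the same for the moment, N m; "grip_width": finger opening in m; "grip_force": force on a finger pad.
Only numpy, scipy, OpenCV 4.12 (cv2) and the standard library are available. Lean on these libraries where they do the work, as an engineer would, in place of code of your own. Each camera call takes 0.05 s, during which the arm holds its last target. There are 200 camera calls.

## Working session

There is one attempt and no reset: what is moved stays moved. The work goes in short steps, Python scripts to look and compute and a tool call to move; the robot and the scene stay as the last step left them, time stands still between calls to the robot, and variables do not carry over. Pictures are saved under pics/ and viewed, at most 10 in all, crops included, and the job is handed in when it is done.

Besides the shell and the picture viewer there is one more tool, called after ">>>" as name(argument=value, ...) on one line, values as JSON. drive_tool: Moves the arm, as the interface text tells. Its arguments: {"type":"object","properties":{"increments":{"type":"array"},"squeeze":{"type":"number"}},"required":["increments"]}

```bash
mkdir -p pics; cat > h.py <<'E'
import numpy as np,cv2
from workcell import env
def grab(n):
    c=env.calibration(n); p,d=env.read_camera(n); return p,d,np.array(c["camera_matrix"]),np.array(c["cam_to_world"])
def cloud(d,K,T):
    v,u=np.mgrid[:d.shape[0],:d.shape[1]]
    P=np.stack([(u-K[0,2])/K[0,0]*d,(v-K[1,2])/K[1,1]*d,d],-1)
    return P@T[:3,:3].T+T[:3,3]
E
python3 - <<'E'
from h import *
print(env.state(), env.grip_depth)
for n in("scene","side"):
    p,d,K,T=grab(n); np.savez(n+".npz",p=p,d=d,K=K,T=T); cv2.imwrite(f"pics/{n}0.png",p); print(n,K,T)
E
```

```text
{'clock': 0.0, 'joints': array([ 1.14588635e+00,  3.59489484e-01,  1.51141626e+00, -3.86143651e-05,
        1.27255565e+00, -1.15064124e-01]), 'joint_velocities': array([ 4.89276810e-04, -2.93924051e-03,  5.70982359e-06,  6.13299110e-05,
       -5.56653380e-04, -1.90749180e-04]), 'joint_efforts': array([ 2.00155722e-03, -5.15370619e+01, -2.70723903e+01,  6.73347898e-02,
        3.48360976e-02, -1.83500283e-04]), 'tcp_pos': array([0.18265406, 0.57077997, 0.22182503]), 'eef_rot': array([-3.13973203e+00, -1.77906730e-04,  2.83175802e+00]), 'ft_force': array([ 0.01100075, -0.86863101, -0.68350337]), 'ft_torque': array([-0.00852205,  0.00381022,  0.02167421]), 'grip_force': 0.0, 'grip_width': 0.08799942231264912} 0.0187
scene [[411.46400461   0.         318.7461301 ]
 [  0.         411.46400461 202.06274936]
 [  0.           0.           1.        ]] [[ 0.66096079 -0.33413143  0.67192784 -0.05885028]
 [-0.75040678 -0.28889199  0.59450069 -0.63477372]
 [-0.00452679 -0.89716086 -0.44168077  0.4490925 ]
 [ 0.          0.          0.          1.        ]]
side [[499.18183297   0.         325.59663505]
 [  0.         499.18183297 197.87708116]
 [  0.           0.           1.        ]] [[ 0.9735417  -0.11255313  0.19886765  0.33644002]
 [-0.22850074 -0.471921    0.85151511 -1.05894549]
 [-0.00199087 -0.87442687 -0.48515325  0.60184939]
 [ 0.          0.          0.          1.        ]]
```

View pics/scene0.png

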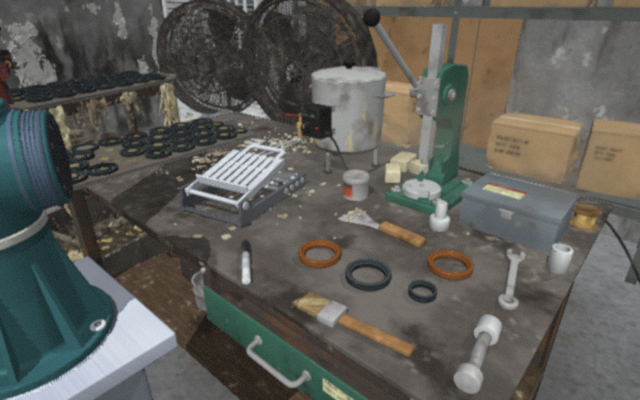

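View pics/side0.png

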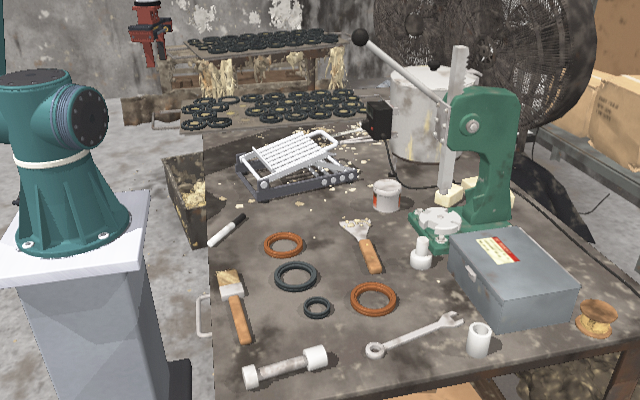

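The wide black seal is at scene (368,274) and side (297,276). Other candidates are the brown rings (scene 320,253 and 450,264) and the small black ring (422,291). Only (368,274) is both black and large. The board is at side (295,155), with its handle towards the upper right (322,138). I'll measure next and confirm with an enlarged crop.

```bash
python3 - <<'E'
from h import *
def ray(K,T,uv,z):
    r=T[:3,:3]@np.linalg.inv(K)@np.array([*uv,1.]); return T[:3,3]+r*(z-T[2,3])/r[2]
crops=[]
for n,roi,broi in(("scene",(340,250,400,300),(175,140,310,225)),("side",(265,255,325,300),(230,120,365,205))):
    z=np.load(n+".npz");p,d,K,T=[z[k] for k in"pdKT"]
    C=cloud(d,K,T); a,b,c,e=roi
    g=p[b:e,a:c].max(2); m=(g<75).astype(np.uint8)
    m=cv2.morphologyEx(m,cv2.MORPH_CLOSE,np.ones((3,3)))
    cs,_=cv2.findContours(m,cv2.RETR_EXTERNAL,cv2.CHAIN_APPROX_NONE); k=max(cs,key=cv2.contourArea)
    el=cv2.fitEllipse(k); uv=np.array(el[0])+[a,b]
    # contour onto z=.01, circle fit
    W=np.array([ray(K,T,q,.008)[:2] for q in k[:,0]+[a,b]]); 
    s=np.linalg.lstsq(np.c_[2*W,np.ones(len(W))],(W**2).sum(1),rcond=None)[0]
    print(n,"seal",el,uv,ray(K,T,uv,.008),"circ",s[:2],np.sqrt(s[2]+s[:2]@s[:2]))
    S=C[b:e,a:c][m>0]; print(" depth z med",np.median(S[:,2]), "mean",(S[:,:2].min(0)+S[:,:2].max(0))/2)
    a,b,c,e=broi
    w=(p[b:e,a:c].min(2)>165)&(C[b:e,a:c,2]>.05)&(C[b:e,a:c,2]<.25)
    P=C[b:e,a:c][w]; 
    np.save(n+"_board.npy",P); print(n,len(P),np.percentile(P,[1,50,99],axis=0).round(3).tolist())
    a,b,c,e=roi; crops.append(cv2.resize(p[b-5:b+45,a-5:a+75],(640,400)) if 0 else None)
    crops[-1]=np.hstack([cv2.resize(p[b-10:b+55,a-10:a+115],(375,195)),cv2.resize(p[broi[1]:broi[3],broi[0]:broi[2]],(400,252))[:195*1+57][:195]]) if 0 else np.hstack([cv2.resize(p[b-15:b+65,a-20:a+110],(390,240)),cv2.resize(p[broi[1]:broi[1]+80,broi[0]:broi[0]+130],(390,240))])
cv2.imwrite("pics/crop1.png",np.vstack(crops))
E
```

```text
scene seal ((27.688703536987305, 25.040660858154297), (30.64937400817871, 45.618778228759766), 94.51237487792969) [367.68870354 275.04066086] [ 0.44821762 -0.30175557  0.008     ] circ [ 0.45025463 -0.30030315] 0.04344903591126461
 depth z med 0.008940435872233143 mean [ 0.2156605  -0.42530882]
scene 1674 [[0.396, 0.032, 0.051], [0.515, 0.12, 0.08], [0.631, 0.208, 0.103]]
side seal ((29.302570343017578, 17.90468978881836), (18.163755416870117, 31.847904205322266), 88.04986572265625) [294.30257034 272.90468979] [ 0.4529245  -0.29318641  0.008     ] circ [ 0.45303118 -0.29185627] 0.027280447519362837
 depth z med 0.006565080274374968 mean [ 0.4188506  -0.65985655]
side 2255 [[0.4, 0.023, 0.051], [0.517, 0.103, 0.079], [0.631, 0.202, 0.104]]
```

View pics/crop1.png

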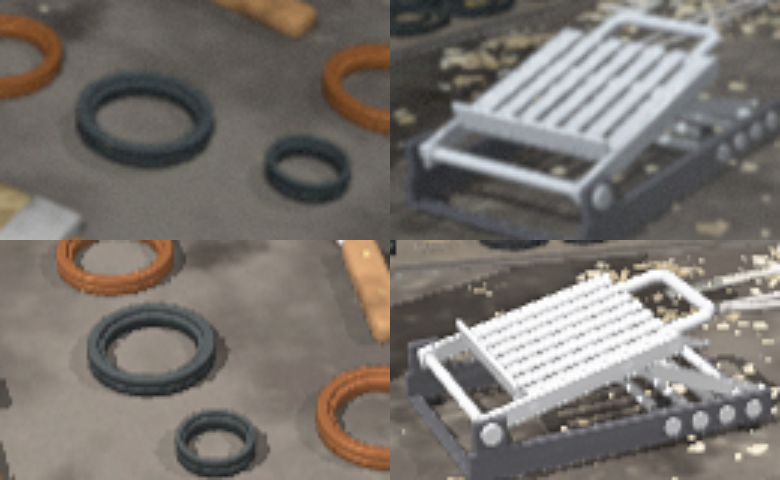

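The crop confirms it: the grey-black large ring at crop (145,118) is the wide seal, and the narrow one sits beside it. The board's hinge end is at the lower left, and its handle bow is at the upper right.

```bash
python3 - <<'E'
from h import *
for n in("scene","side"):
    P=np.load(n+"_board.npy"); Q=P.copy()
    for _ in range(6):
        A=np.c_[Q[:,:2],np.ones(len(Q))]; s=np.linalg.lstsq(A,Q[:,2],rcond=None)[0]
        r=P[:,2]-np.c_[P[:,:2],np.ones(len(P))]@s; Q=P[abs(r)<.004]
    yaw=np.arctan2(s[1],s[0]); tilt=np.arctan(np.hypot(*s[:2])); 
    rect=cv2.minAreaRect(Q[:,:2].astype(np.float32))
    print(n,len(Q),"yaw",yaw,"tilt",tilt,"rect",rect)
    # express along in rect yaw
    for yw in (yaw,):
        c,s_=np.cos(yw),np.sin(yw); L=P[:,:2]@np.array([[c,-s_],[s_,c]])
        i=L[:,0]>L[:,0].max()-.015
        print(" ext",np.percentile(L,[.5,99.5],axis=0), "handle end mean",P[i].mean(0),i.sum(), "z",np.percentile(P[i,2],[5,50,95]))
# handle bar: line fit on far pixels, joint
P=np.vstack([np.load(n+"_board.npy") for n in("scene","side")])
L=P[:,:2]
import itertools
for n in("scene","side"):
    P=np.load(n+"_board.npy")
    for yw in np.deg2rad(np.arange(0,50,10)):
        x=P[:,:2]@[np.cos(yw),np.sin(yw)]; 
        print(n,np.rad2deg(yw).round(),np.ptp(x).round(3),np.ptp(P[:,:2]@[-np.sin(yw),np.cos(yw)]).round(3))
E
```

```text
scene 1401 yaw 0.2119789659747279 tilt 0.2089797402310475 rect ((0.5183210372924805, 0.11849267035722733), (0.23211000859737396, 0.17389890551567078), 12.438526153564453)
 ext [[ 0.41913463 -0.06356708]
 [ 0.64495188  0.09265491]] handle end mean [0.62288561 0.14813362 0.1012291 ] 101 z [0.0982666  0.10160591 0.10345848]
side 1666 yaw 0.2272536431957698 tilt 0.2132401130941298 rect ((0.5188830494880676, 0.11772270500659943), (0.23281538486480713, 0.17655937373638153), 13.063396453857422)
 ext [[ 0.41982781 -0.08675724]
 [ 0.64520486  0.08303943]] handle end mean [0.6236255  0.14623694 0.1013207 ] 108 z [0.09567913 0.1019762  0.10482616]
scene 0.0 0.25 0.207
scene 10.0 0.235 0.18
scene 20.0 0.245 0.178
scene 30.0 0.259 0.2
scene 40.0 0.266 0.218
side 0.0 0.251 0.207
side 10.0 0.237 0.182
side 20.0 0.246 0.182
side 30.0 0.261 0.205
side 40.0 0.269 0.222
```

>>> drive_tool(increments=[[0,0,-0.0254,0.29,-0.339,0.022,0.5],[0,0,-0.0254,0.29,-0.339,0.022,0.5],[0,0,-0.0254,0.29,-0.339,0.022,0.5],[0,0,-0.0254,0.29,-0.339,0.022,0.5],[0,0,-0.0254,0.29,-0.339,0.022,0.5],[0,0,-0.0254,0.29,-0.339,0.022,0.5],[0,0,-0.0254,0.29,-0.339,0.022,0.5],[0,0,-0.0254,0.29,-0.339,0.022,0.5],[0,0,-0.0254,0.29,-0.339,0.022,0.5],[0,0,-0.0254,0.29,-0.339,0.022,0.5]])

```text
clock: 1.1
tcp_pos: [0.4736, 0.2308, 0.2445]
eef_rot: [-3.141, -0.0, 2.03]
ft_force: [0.2, 0.1, 0.2]
grip_width: 0.0441
grip_force: 0.0
```

>>> drive_tool(increments=[[0,0,-0.0254,0.29,-0.339,0.022,0.5],[0,0,-0.0254,0.29,-0.339,0.022,0.5],[0,0,-0.0254,0.29,-0.339,0.022,0.5],[0.008,-0.035,0,0,0,0,0.5],[0.008,-0.035,0,0,0,0,0.5],[0.008,-0.035,0,0,0,0,0.5],[0.008,-0.035,0,0,0,0,0.5],[0,0,0,0,0,0,0.5]])

```text
clock: 1.9
tcp_pos: [0.5538, 0.1301, 0.2477]
eef_rot: [2.697, -0.002, 1.794]
ft_force: [-1.5, -0.8, -0.8]
grip_width: 0.0436
grip_force: 0.0
```

```bash
python3 - <<'E'
from h import *
s=env.state(); print(s["clock"],s["tcp_pos"],s["eef_rot"],s["joints"],s["ft_force"],s["grip_width"])
p,d,K,T=grab("wrist"); np.savez("w1.npz",p=p,d=d,K=K,T=T); cv2.imwrite("pics/w1.png",p); print(T)
E
```

```text
1.9 [0.55381301 0.13010589 0.24772946] [ 2.69703181e+00 -1.79933265e-03  1.79407042e+00] [ 0.06123661  0.08542329  1.91717212  0.11004959  0.70276281 -0.22988251] [-1.45458533 -0.77315413 -0.79363947] 0.043625481135229634
[[ 0.88053748  0.08383689  0.46650308  0.46776806]
 [ 0.19880259 -0.95879839 -0.20293641  0.1951699 ]
 [ 0.43026884  0.27143514 -0.8609249   0.39456705]
 [ 0.          0.          0.          1.        ]]
```

View pics/w1.png

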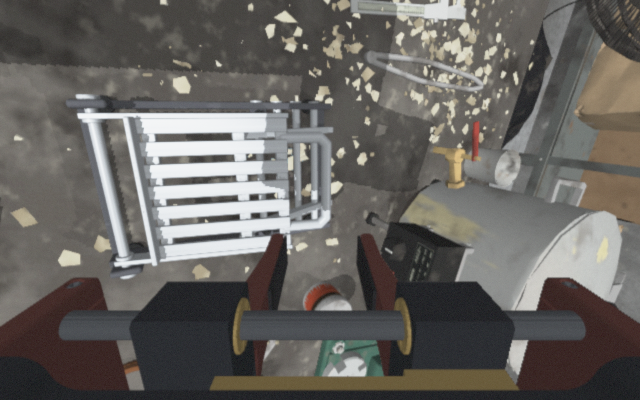

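The wrist view shows the handle bar vertical at (325,180), the hinge rod at (105,180), and the pot with its box to the right (430,255).

```bash
python3 - <<'E'
from h import *
z=np.load("w1.npz");p,d,K,T=[z[k] for k in"pdKT"]; C=cloud(d,K,T)
def reg(a,b,c,e,zl,zh):
    R=C[b:e,a:c].reshape(-1,3); g=p[b:e,a:c].min(2).ravel(); R=R[(R[:,2]>zl)&(R[:,2]<zh)&(g>130)]; return R
for nm,r in(("handle",(315,145,335,212,.088,.12)),("rod",(82,112,125,245,.04,.075)),("slats",(140,110,292,262,.05,.12))):
    R=reg(*r); c=R.mean(0); 
    if nm!="slats":
        w,V=np.linalg.eigh(np.cov(R.T)); print(nm,len(R),c,"dir",V[:,2],"z",np.percentile(R[:,2],[5,50,95]),"mid",(R.min(0)+R.max(0))/2, np.ptp(R@V[:,2]))
    else:
        r=cv2.minAreaRect(R[:,:2].astype(np.float32)); s=np.linalg.lstsq(np.c_[R[:,:2],np.ones(len(R))],R[:,2],rcond=None)[0]; print(r,np.arctan2(s[1],s[0]),np.arctan(np.hypot(*s[:2])))
# whole handle incl. legs: lateral extents
R=reg(300,110,335,240,.088,.12); yl=R[:,:2]@[-.22,.9755]; xl=R[:,:2]@[.9755,.22]; print("handle y ext",yl.min(),yl.max(),"x",np.percentile(xl,[1,99]))
E
```

```text
handle 481 [0.62521261 0.15371289 0.10484646] dir [-0.20579581  0.97858183  0.00506746] z [0.10309877 0.1049906  0.10623994] mid [0.6244654  0.15275609 0.10387015] 0.07908138387973672
rod 1620 [0.40913126 0.12410985 0.0554858 ] dir [-0.17663692  0.98368207  0.03419029] z [0.05248978 0.05477826 0.06255449] mid [0.40884287 0.11447081 0.05829657] 0.13513534414443573
((0.5159551501274109, 0.12440742552280426), (0.17997971177101135, 0.15598347783088684), 12.333868026733398) 0.18374673087373122 0.19328068088092232
handle y ext -0.0495086406271906 0.06629959929014377 x [0.6129651  0.64891789]
```

>>> drive_tool(increments=[[0,0,0,0.14,0.03,-0.28,0.5],[0,0,0,0.14,0.03,-0.28,0.5],[0,0,0,0.14,0.04,-0.28,0.5],[0,0,0,0,0,0,0.5],[0,0,0,0,0,0,0.5]])

```text
clock: 2.45
tcp_pos: [0.6032, 0.1411, 0.1671]
eef_rot: [2.692, -0.001, 1.795]
ft_force: [-0.4, 0.4, 0.3]
grip_width: 0.0438
grip_force: 0.0
```

>>> drive_tool(increments=[[0,0,0,0.1,0.02,-0.25,0.5],[0,0,0,0.1,0.03,-0.25,0.5],[0,0,0,0.1,0.03,-0.2,0.5],[0,0,0,0,0,-0.12,0.5],[0,0,0,0,0,0,0.5],[0,0,0,0,0,0,0.5]])

```text
clock: 3.05
tcp_pos: [0.632, 0.1488, 0.0863]
eef_rot: [2.69, -0.001, 1.795]
ft_force: [-0.4, 0.1, 0.8]
grip_width: 0.0437
grip_force: 0.0
```

```bash
python3 - <<'E'
from h import *
p,d,K,T=grab("side"); q,_,_,_=grab("wrist")
cv2.imwrite("pics/c2.png",np.hstack([cv2.resize(p[90:230,220:400],(540,420)),q[180:320,220:480].repeat(1,0)][:1]+[cv2.resize(q[150:400,240:400],(256,420))]))
s=env.state(); print(s["tcp_pos"],s["ft_force"])
E
```

```text
[0.63240615 0.14874454 0.08678259] [-0.07673767 -0.10197218  0.06019649]
```

View pics/c2.png

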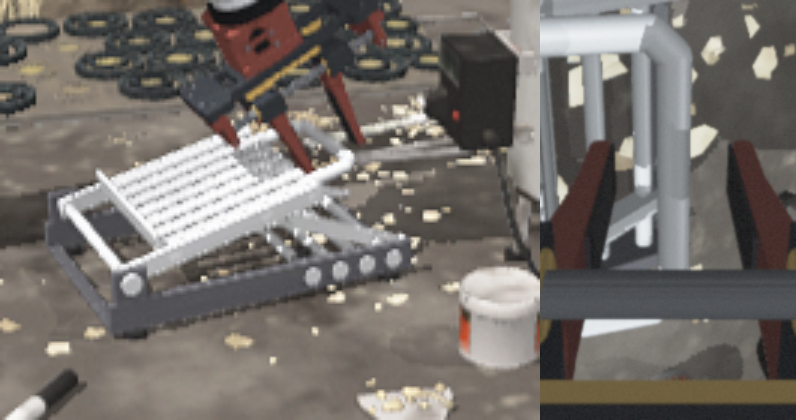

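The bar lies between the fingers (bar at about (672,200) in the right half). Next I close the gripper.

>>> drive_tool(increments=[[0,0,0,0,0,-0.03,0],[0,0,0,0,0,0,0],[0,0,0,0,0,0,0],[0,0,0,0,0,0,0]], squeeze=20)

```text
clock: 3.55
tcp_pos: [0.633, 0.1488, 0.083]
eef_rot: [2.688, -0.0, 1.794]
ft_force: [6.2, 5.2, 1.7]
grip_width: 0.0154
grip_force: 3.3
```

```bash
python3 - <<'E'
from h import *
from scipy.spatial.transform import Rotation as R
s=env.state(); r=R.from_euler("xyz",s["eef_rot"]); g=s["tcp_pos"]-env.grip_depth*r.apply([0,0,1]); print(s["tcp_pos"],"grasp",g,s["ft_force"],s["grip_width"],s["grip_force"])
yw=.215;u=np.array([np.cos(yw),np.sin(yw),0])
# rotating tool with the board: waypoints for angle a
h=g-.225*(u*np.cos(.227)+np.array([0,0,np.sin(.227)])); print("hinge",h)
t0=None
for k in range(0,11):
    a=.227+k*.05; f=k*.03
    gp=h+.225*(u*np.cos(a)+np.array([0,0,np.sin(a)]))
    rr=R.from_rotvec(-f*np.array([-u[1],u[0],0]))*r
    t=gp+env.grip_depth*rr.apply([0,0,1]); print(round(a,3),t.round(4),None if t0 is None else ((t-t0)*10).round(4)); t0=t
print("turn/step",(-.03*np.array([-u[1],u[0],0])/np.pi).round(4))
E
```

```text
[0.63297947 0.14877632 0.0829612 ] grasp [0.6249932  0.14695838 0.09977205] [6.15936874 5.19141139 1.74051139] 0.015392058649233835 3.3473259955644608
hinge [0.41081278 0.10018669 0.04913456]
0.227 [0.633  0.1488 0.083 ] None
0.277 [0.6307 0.1483 0.0941] [-0.0225 -0.0049  0.1115]
0.327 [0.6279 0.1477 0.1051] [-0.0279 -0.0061  0.1101]
0.377 [0.6246 0.147  0.116 ] [-0.0332 -0.0072  0.1084]
0.427 [0.6208 0.1461 0.1266] [-0.0384 -0.0084  0.1065]
0.477 [0.6164 0.1452 0.137 ] [-0.0434 -0.0095  0.1043]
0.527 [0.6116 0.1441 0.1472] [-0.0484 -0.0106  0.1019]
0.577 [0.6063 0.1429 0.1571] [-0.0533 -0.0116  0.0992]
0.627 [0.6005 0.1417 0.1668] [-0.058  -0.0127  0.0962]
0.677 [0.5942 0.1403 0.1761] [-0.0625 -0.0137  0.0931]
0.727 [0.5875 0.1389 0.185 ] [-0.0669 -0.0146  0.0897]
turn/step [ 0.002  -0.0093 -0.    ]
```

>>> drive_tool(increments=[[0,0,0,0,0,0,0],[0,0,0,0,0,0,0],[0,0,0,0,0,0,0]])

```text
clock: 3.85
tcp_pos: [0.6347, 0.1491, 0.0839]
eef_rot: [2.685, 0.0, 1.794]
ft_force: [4.4, 3.2, 1.6]
grip_width: 0.0114
grip_force: 20.0
```

>>> drive_tool(increments=[[0.002,-0.0093,0,-0.022,-0.005,0.112,0],[0.002,-0.0093,0,-0.028,-0.006,0.11,0],[0.002,-0.0093,0,-0.033,-0.007,0.108,0],[0.002,-0.0093,0,-0.038,-0.008,0.107,0],[0.002,-0.0093,0,-0.043,-0.01,0.104,0],[0.002,-0.0093,0,-0.048,-0.011,0.102,0],[0,0,0,0,0,0,0],[0,0,0,0,0,0,0]])

```text
clock: 4.65
tcp_pos: [0.6106, 0.1437, 0.1523]
eef_rot: [2.526, -0.006, 1.8]
ft_force: [0.2, 8.3, -4.6]
grip_width: 0.0113
grip_force: 20.0
```

```bash
cat >> h.py <<'E'
from scipy.spatial.transform import Rotation as R
HX=np.array([.4125,.1005,.0495]); U=np.array([np.cos(.215),np.sin(.215),0])
def ang():
    s=env.state(); r=R.from_euler("xyz",s["eef_rot"]); g=s["tcp_pos"]-env.grip_depth*r.apply([0,0,1]); v=g-HX
    return np.arctan2(v[2],v@U),np.hypot(v[2],v@U),g,s
E
python3 - <<'E'
from h import *
a,L,g,s=ang(); print(a,L,g,s["ft_force"],s["grip_width"])
E
```

```text
0.5513862583066174 0.2253730665686611 [0.60012855 0.14110943 0.16756586] [ 0.19122558  8.28309054 -4.56770161] 0.011280707520915093
```

>>> drive_tool(increments=[[0.002,-0.0093,0,-0.053,-0.012,0.099,0],[0.002,-0.0093,0,-0.058,-0.013,0.096,0],[0.002,-0.0093,0,-0.062,-0.014,0.093,0],[0.001,-0.004,0,-0.026,-0.006,0.038,0],[0,0,0,0,0,0,0],[0,0,0,0,0,0,0]])

```text
clock: 5.25
tcp_pos: [0.5863, 0.1368, 0.1885]
eef_rot: [2.448, -0.022, 1.816]
ft_force: [-9.2, 10.1, -10.7]
grip_width: 0.0117
grip_force: 20.0
```

```bash
python3 - <<'E'
from h import *
a,L,g,s=ang(); print(a,L,g,s["ft_force"],s["grip_width"])
p,d,K,T=grab("side"); cv2.imwrite("pics/c3.png",cv2.resize(p[90:230,220:400],(720,560)))
# independent angle: slat plane from side depth
C=cloud(d,K,T); m=(p.min(2)>165); Q=C[90:230,220:400][m[90:230,220:400]]; Q=Q[(Q[:,2]>.07)&(Q[:,2]<.22)]; v=Q-HX; x=v@U; y=v@[-U[1],U[0],0]
k=(abs(y)<.06)&(x>.03)&(x<.15); print(k.sum(),np.arctan(np.polyfit(x[k],v[k,2],1)))
E
```

```text
0.7470719168428763 0.22578938688732345 [0.57482659 0.13363038 0.2029224 ] [ -9.22549162  10.07213613 -10.74014821] 0.01170511264139175
952 [0.49215794 0.0314073 ]
```

View pics/c3.png

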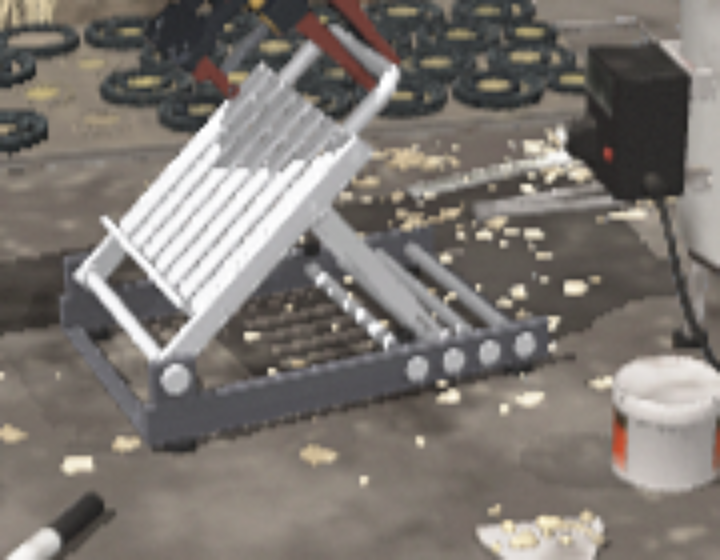

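The prop now hangs between rung 3 and rung 4 (arm tip about (435,335)), and the kinematic board angle is about 0.747. I'll lower slowly.

>>> drive_tool(increments=[[-0.001,0.0046,0,0.033,0.007,-0.046,0],[-0.001,0.0046,0,0.032,0.007,-0.046,0],[-0.001,0.0046,0,0.031,0.007,-0.047,0],[-0.001,0.0046,0,0.03,0.006,-0.048,0],[0,0.002,0,0.012,0.003,-0.02,0],[0,0,0,0,0,0,0],[0,0,0,0,0,0,0]])

```text
clock: 6.0
tcp_pos: [0.601, 0.1397, 0.1683]
eef_rot: [2.514, -0.024, 1.814]
ft_force: [-7.2, 13.7, -8.5]
grip_width: 0.0115
grip_force: 20.0
```

```bash
python3 - <<'E'
from h import *
a,L,g,s=ang(); print(a,L,g,s["ft_force"],s["grip_width"])
E
```

```text
0.6358360599919011 0.22560039826659617 [0.59038708 0.13669015 0.18347289] [-7.18333205 13.6610308  -8.52681529] 0.01153791991494401
```

Still carrying weight; continue gently.

>>> drive_tool(increments=[[0,0.002,0,0.012,0.003,-0.02,0],[0,0.002,0,0.012,0.003,-0.02,0],[0,0.002,0,0.011,0.003,-0.02,0],[0,0,0,0,0,0,0],[0,0,0,0,0,0,0]])

```text
clock: 6.5
tcp_pos: [0.6041, 0.1395, 0.1636]
eef_rot: [2.53, -0.027, 1.812]
ft_force: [-18.7, 4.6, 5.6]
grip_width: 0.0115
grip_force: 20.0
```

```bash
python3 - <<'E'
from h import *
a,L,g,s=ang(); print(a,L,g,s["ft_force"],s["grip_width"])
E
```

```text
0.6108289682991158 0.2256206404003574 [0.59381068 0.13652595 0.17890398] [-18.6857777    4.61277811   5.60047224] 0.011506555246649912
```

>>> drive_tool(increments=[[0,0,0,-0.01,0,-0.015,0],[0,0,0,0,0,0,0],[0,0,0,0,0,0,0]], squeeze=10)

```text
clock: 6.8
tcp_pos: [0.6048, 0.1386, 0.163]
eef_rot: [2.528, -0.025, 1.811]
ft_force: [-15.7, 2.5, 5.4]
grip_width: 0.0113
grip_force: 10.0
```

>>> drive_tool(increments=[[0,0,0,0,0,0,0.15],[0,0,0,0,0,0,0.25],[0,0,0,0,0,0,0.4],[0,0,0,0,0,0,0.45],[0,0,0,0,0,0,0.45]])

```text
clock: 7.3
tcp_pos: [0.6121, 0.1367, 0.1671]
eef_rot: [2.516, -0.021, 1.807]
ft_force: [0.1, -0.0, 0.0]
grip_width: 0.0388
grip_force: 0.0
```

```bash
python3 - <<'E'
from h import *
a,L,g,s=ang(); print(a,L,g,s["ft_force"],s["grip_width"],s["tcp_pos"],R.from_euler("xyz",s["eef_rot"]).as_matrix())
p,d,K,T=grab("side"); q,_,_,_=grab("scene"); cv2.imwrite("pics/c4.png",np.hstack([cv2.resize(p[90:230,220:360],(400,400)),cv2.resize(q[90:230,175:315],(400,400))]))
E
```

```text
0.6056217549996052 0.23321725454346875 [0.60147721 0.13383949 0.18226437] [ 0.05103016 -0.03600282  0.04059088] 0.03877207771238848 [0.61205265 0.13670155 0.16710987] [[-0.23367507  0.7909302   0.56553106]
 [ 0.97209816  0.17776494  0.15305161]
 [ 0.02052155  0.58551605 -0.81040102]]
```

View pics/c4.png

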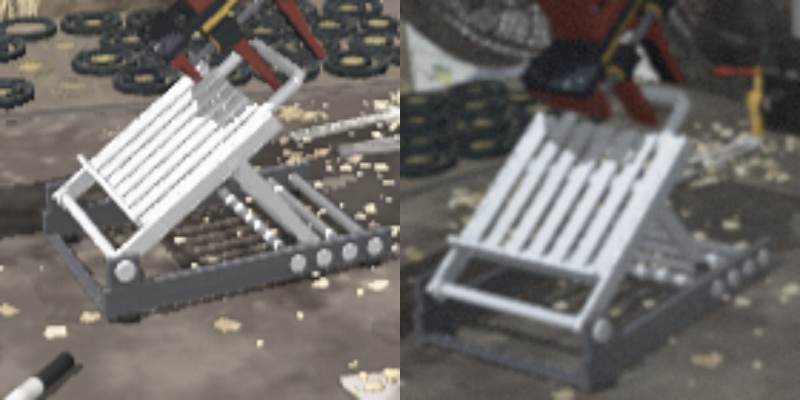

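The board holds with zero force on the tool, and the prop rests across rung 3. I'll retract, then test reach above the placing spot while looking at the board.

>>> drive_tool(increments=[[0,0,0,-0.22,-0.06,0.32,0.45],[0,0,0,-0.22,-0.06,0.32,0.45],[0,0,0,-0.22,-0.06,0.32,0.45],[0,0,0,-0.27,-0.05,-0.17,0.45],[0,0,0,-0.27,-0.05,-0.17,0.45],[0,0,0,-0.27,-0.05,-0.17,0.45],[0,0,0,0,0,0,0.45],[0,0,0,0,0,0,0.45]])

```text
clock: 8.2
tcp_pos: [0.4644, 0.1035, 0.2118]
eef_rot: [2.517, -0.021, 1.806]
ft_force: [0.6, 0.2, -0.5]
grip_width: 0.0394
grip_force: 0.0
```

```bash
python3 - <<'E'
from h import *
a,L,g,s=ang(); print(s["tcp_pos"],s["eef_rot"],s["joints"])
p,d,K,T=grab("wrist"); np.savez("w2.npz",p=p,d=d,K=K,T=T); cv2.imwrite("pics/w2.png",p)
E
```

```text
[0.46440989 0.10349237 0.21181139] [ 2.51673058 -0.02080054  1.80578899] [-0.09579525 -0.04650906  2.28252274  0.60182297  0.37231935 -0.82950314]
```

View pics/w2.png

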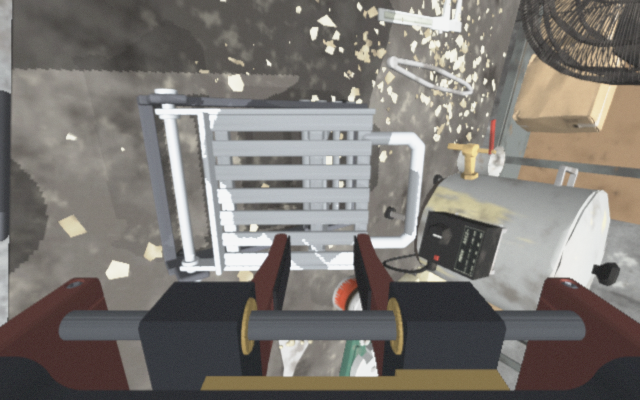

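The board (slats u 215–372, v 112–268), lip (208,190), hinge rod (180,190) and handle are all visible. Reach above the placing spot is fine. Now I'll get the rest pose from depth.

```bash
python3 - <<'E'
from h import *
z=np.load("w2.npz");p,d,K,T=[z[k] for k in"pdKT"]; C=cloud(d,K,T); g=p.min(2)
V,Uu=np.mgrid[:400,:640]
S=C[112:232,222:372].reshape(-1,3); S=S[S[:,2]>.05]
Q=S
for _ in range(8):
    A=np.c_[Q[:,:2],np.ones(len(Q))]; s=np.linalg.lstsq(A,Q[:,2],rcond=None)[0]
    n=np.r_[-s[:2],1]; n/=np.linalg.norm(n); o=s[2]*n[2]
    r=S@n-o; Q=S[abs(r)<.0035]
yaw=np.arctan2(s[1],s[0]); th=np.arctan(np.hypot(*s[:2])); print("yaw",yaw,"tilt",th,len(Q),len(S),"rms",np.std(Q@n-o))
ey=np.array([-np.sin(yaw),np.cos(yaw),0]); ex=np.cross(ey,n)
# all board pixels within plane +-; coordinates (along,lat,height)
B=C[60:290,140:440].reshape(-1,3); gg=g[60:290,140:440].ravel(); L=np.c_[B@ex,B@ey,B@n-o]; 
k=(abs(L[:,2])<.004)&(gg>90); 
P=L[k]; print("plane pts along",np.percentile(P[:,0],[.5,1,99,99.5]),"lat",np.percentile(P[:,1],[.5,1,99,99.5]))
k=(L[:,2]>.008)&(L[:,2]<.02)&(L[:,0]<np.median(P[:,0])); print("lip",k.sum(),np.percentile(L[k],[2,50,98],axis=0))
rc=cv2.minAreaRect(P[:,:2].astype(np.float32)); print(rc)
# handle bar, rod
for nm,(a,b,c,e) in dict(handle=(412,150,424,228),rod=(172,120,190,250)).items():
    H=C[b:e,a:c].reshape(-1,3); l=np.c_[H@ex,H@ey,H@n-o]; l=l[(l[:,2]>-.02)&(l[:,2]<.012)]; print(nm,len(l),np.percentile(l,[5,50,95],axis=0))
np.savez("board.npz",ex=ex,ey=ey,n=n,o=o); print(ex,ey,n,o)
E
```

```text
yaw 0.22748558890344753 tilt 0.6058869467570538 12069 13762 rms 0.0008605388160329103
plane pts along [0.37449871 0.37655752 0.60409625 0.6051228 ] lat [-0.07653583 -0.07124136  0.09064234  0.09465962]
lip 1241 [[ 0.41121372 -0.06494861  0.00824429]
 [ 0.41469307  0.01515519  0.0135541 ]
 [ 0.4164549   0.07829447  0.01521034]]
((0.48524951934814453, 0.006464071571826935), (0.18560917675495148, 0.24387139081954956), 89.68717956542969)
handle 625 [[ 0.59904104 -0.02304903 -0.00524405]
 [ 0.60318741  0.017718   -0.00324951]
 [ 0.60744695  0.04380535 -0.00192653]]
rod 1223 [[ 0.37506148 -0.04233319 -0.00887103]
 [ 0.38053008  0.01025933 -0.00503093]
 [ 0.3830745   0.06324552 -0.00326383]]
[0.80081982 0.18538391 0.56949137] [-0.22552861  0.97423655  0.        ] [-0.5548193  -0.1284366   0.82199731] -0.19183760743707073
```

Tilt measures 0.606, so the board is on rung 3, and the rest point is about (0.471, 0.117, 0.103). Now to the seal, untilting on the way.

>>> drive_tool(increments=[[-0.009,0.039,0,-0.05,-0.39,0.1,0.45],[-0.009,0.039,0,-0.05,-0.39,0,0.45],[-0.009,0.039,0,-0.05,-0.39,0,0.45],[-0.009,0.039,0,-0.05,-0.39,0,0.45],[-0.009,0.039,0,-0.05,-0.39,0,0.45],[0,0,-0.037,-0.05,-0.39,0,0.45],[0,0,-0.037,-0.05,-0.39,0,0.45],[0,0,-0.037,-0.05,-0.39,0,0.45],[0,0,-0.037,-0.05,-0.39,0,0.45],[0,0,-0.037,-0.05,-0.39,0,0.45]])

```text
clock: 9.25
tcp_pos: [0.4167, -0.2856, 0.2218]
eef_rot: [3.133, -0.023, 1.208]
ft_force: [1.4, -0.3, 0.9]
grip_width: 0.0396
grip_force: 0.0
```

>>> drive_tool(increments=[[0,0,-0.037,-0.05,-0.39,0,0.45],[0,0,-0.037,-0.05,-0.39,0,0.45],[0,0,0,0,0,0,0.45],[0,0,0,0,0,0,0.45]])

```text
clock: 9.65
tcp_pos: [0.4061, -0.3619, 0.2212]
eef_rot: [3.134, -0.024, 0.98]
ft_force: [0.3, 1.0, -0.2]
grip_width: 0.0394
grip_force: 0.0
```

```bash
python3 - <<'E'
from h import *
s=env.state(); print(s["tcp_pos"],s["eef_rot"],s["joints"],s["ft_force"])
p,d,K,T=grab("wrist"); np.savez("w3.npz",p=p,d=d,K=K,T=T); cv2.imwrite("pics/w3.png",p)
C=cloud(d,K,T)
m=((p.max(2)<95)&(C[...,2]>.004)&(C[...,2]<.03)&(d>0)).astype(np.uint8)
n,l,st,ce=cv2.connectedComponentsWithStats(m)
for i in range(1,n):
    if st[i,4]>300:
        P=C[l==i]; t=P[P[:,2]>.0115]; r=cv2.minEnclosingCircle(P[:,:2].astype(np.float32)); print(st[i],ce[i].round(),r,P[:,2].max(),(t[:,:2].min(0)+t[:,:2].max(0))/2 if len(t) else 0,len(t))
        k=cv2.findContours((l==i).astype(np.uint8),cv2.RETR_EXTERNAL,cv2.CHAIN_APPROX_NONE)[0][0]; print(cv2.fitEllipse(k))
E
```

```text
[ 0.40612698 -0.36193668  0.22115897] [ 3.1342108  -0.02408114  0.97984362] [-0.87273855  0.27803194  1.63646652  0.02675133  1.2268125  -0.29071551] [ 0.28195833  0.95955344 -0.21615319]
```

View pics/w3.png

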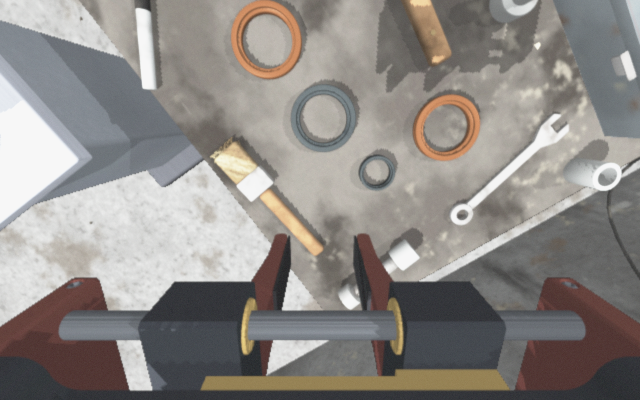

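The wide seal is at (324,118), with the narrow one at (377,171) and the brown rings at (267,38) and (447,127).

```bash
python3 - <<'E'
from h import *
z=np.load("w3.npz");p,d,K,T=[z[k] for k in"pdKT"]; C=cloud(d,K,T)
a,b,c,e=284,78,364,158
print("table z",np.median(C[130:150,440:460,2]),np.median(C[110:125,318:330,2]))
Z=C[b:e,a:c,2]; tz=np.median(C[110:125,318:330,2]); h=Z-tz
P=C[b:e,a:c][(h>.007)&(h<.025)]; print(len(P),np.percentile(h,[50,99]))
q=P[(abs(P[:,:2]-np.median(P[:,:2],0))<.06).all(1)]
r=cv2.minEnclosingCircle(q[:,:2].astype(np.float32)); print("enc",r,"mean",q.mean(0),"mid",(q[:,:2].min(0)+q[:,:2].max(0))/2)
g=cv2.GaussianBlur(cv2.cvtColor(p[b:e,a:c],cv2.COLOR_BGR2GRAY),(3,3),0); _,m=cv2.threshold(g,0,255,cv2.THRESH_BINARY_INV|cv2.THRESH_OTSU)
ks=cv2.findContours(m,cv2.RETR_EXTERNAL,cv2.CHAIN_APPROX_NONE)[0]; k=max(ks,key=cv2.contourArea); el=cv2.fitEllipse(k); print(el)
uv=np.array([el[0][0]+a,el[0][1]+b,1]); w=T[:3,:3]@np.linalg.inv(K)@uv; print("ray",T[:3,3]+w*(.009-T[2,3])/w[2])
E
```

```text
table z 0.00029021442297710864 0.0003278153443399823
1658 [0.0003237  0.01466243]
enc ((0.4529842436313629, -0.29947373270988464), 0.04100020229816437) mean [ 0.45391429 -0.29817492  0.01244103] mid [ 0.4528852  -0.29944353]
((42.94136047363281, 35.09925079345703), (63.808837890625, 84.3362045288086), 41.504154205322266)
ray [ 0.46088035 -0.29639649  0.009     ]
```

>>> drive_tool(increments=[[-0.005,0.006,0,0.25,0.15,-0.3,0.45],[0,0,0,0.25,0.15,-0.3,0.45],[0,0,0,0.24,0.14,-0.35,0.45],[0,0,0,0,0,-0.4,0.45],[0,0,0,0,0,-0.3,0.45],[0,0,0,0,0,0,0.45],[0,0,0,0,0,0,0.45]])

```text
clock: 10.4
tcp_pos: [0.4796, -0.3152, 0.0562]
eef_rot: [-3.14, -0.001, 0.982]
ft_force: [0.5, 0.2, -0.3]
grip_width: 0.0393
grip_force: 0.0
```

>>> drive_tool(increments=[[0,0,0,0.01,-0.025,-0.2,0.45],[0,0,0,0,0,-0.2,0.45],[0,0,0,0,0,-0.12,0.45],[0,0,0,0,0,0,0.45],[0,0,0,0,0,0,0.45]])

```text
clock: 10.9
tcp_pos: [0.481, -0.3192, 0.005]
eef_rot: [3.141, -0.001, 0.981]
ft_force: [-0.1, 0.0, -0.0]
grip_width: 0.0395
grip_force: 0.0
```

>>> drive_tool(increments=[[0,0,0,0,0,0,0],[0,0,0,0,0,0,0],[0,0,0,0,0,0,0],[0,0,0,0,0,0,0],[0,0,0,0,0,0,0]], squeeze=12)

```text
clock: 11.4
tcp_pos: [0.4805, -0.3189, 0.0042]
eef_rot: [-3.141, -0.001, 0.98]
ft_force: [0.1, -0.1, 3.8]
grip_width: 0.0119
grip_force: 11.0
```

>>> drive_tool(increments=[[0,0,0,0,0,0,0],[0,0,0,0,0,0.1,0],[0,0,0,0,0,0.3,0],[0,0,0,0,0,0.4,0],[0,0,0,0,0,0.4,0],[0,0,0,0,0,0.4,0],[0,0,0,0,0,0.4,0],[0,0,0,0,0,0,0]])

```text
clock: 12.2
tcp_pos: [0.4831, -0.321, 0.2101]
eef_rot: [3.132, -0.0, 0.981]
ft_force: [0.2, -0.5, -0.0]
grip_width: 0.0119
grip_force: 12.1
```

```bash
python3 - <<'E'
from h import *
s=env.state(); print(s["tcp_pos"],s["eef_rot"],s["grip_width"],s["ft_force"])
p,d,K,T=grab("side"); q,_,_,_=grab("wrist"); np.savez("s4.npz",p=p,d=d,K=K,T=T)
cv2.imwrite("pics/c5.png",np.hstack([cv2.resize(p[120:320,220:420],(400,400)),cv2.resize(q[200:400,220:420],(400,400))]))
E
```

```text
[ 0.48313913 -0.32102305  0.21013645] [ 3.13178575e+00 -2.99974587e-05  9.80612566e-01] 0.011898772383187596 [ 0.17072479 -0.45565629 -0.02505485]
```

View pics/c5.png

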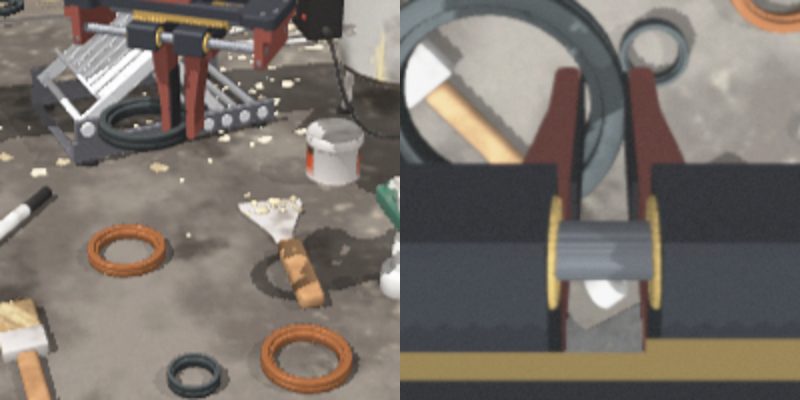

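The seal is held and level. I'll transfer it to above the board with the same wrist orientation as before.

>>> drive_tool(increments=[[0,0,0.02,0,0.15,0.1,0],[0,0,0.03,0,0.3,0.1,0],[0,0,0.037,-0.02,0.38,0,0],[0,0,0.037,-0.02,0.38,0,0],[0,0,0.037,-0.02,0.38,0,0],[0,0,0.037,-0.02,0.38,0,0],[0,0,0.034,-0.02,0.38,0,0],[0,0,0.03,-0.02,0.38,0,0],[0,0,0,-0.02,0.38,0,0],[0.008,-0.034,0,-0.02,0.38,0,0]])

```text
clock: 13.3
tcp_pos: [0.4654, 0.0322, 0.2221]
eef_rot: [3.034, -0.002, 1.805]
ft_force: [-0.2, 0.5, 0.9]
grip_width: 0.012
grip_force: 12.0
```

>>> drive_tool(increments=[[0.009,-0.038,0,0,0.37,0,0],[0.009,-0.038,0,0,0.25,0,0],[0.009,-0.038,0,0,0.1,0,0],[0.009,-0.038,0,0,0.04,0,0],[0,0,0,0,0,0,0],[0,0,0,0,0,0,0]])

```text
clock: 13.9
tcp_pos: [0.4629, 0.1062, 0.2223]
eef_rot: [2.548, -0.002, 1.803]
ft_force: [0.8, -1.0, -0.4]
grip_width: 0.0117
grip_force: 12.0
```

```bash
cat > tgt.py <<'E'
from h import *
B=np.load("board.npz"); ex,ey,n,o=[B[k] for k in("ex","ey","n","o")]
rest=.457*ex+.008*ey+o*n
Rt=np.c_[ey,ex,-n]
def rep(du,h):
    s=env.state(); r=R.from_euler("xyz",s["eef_rot"]); t=rest+(.033+du)*ex+(.0042+h)*n
    dv=(R.from_matrix(Rt)*r.inv()).as_rotvec()/np.pi; D=t-s["tcp_pos"]
    print("clk",s["clock"],"tcp",s["tcp_pos"].round(4),"turn",dv.round(4),"shift",(D*10).round(3),"loc(ex,ey,n) err mm",(np.array([D@ex,D@ey,D@n])*1e3).round(1),"F loc",np.array([s["ft_force"]@v for v in(ex,ey,n)]).round(1),s["joints"].round(2),s["grip_width"],s["grip_force"])
E
python3 -c "
from tgt import *
rep(.005,.04)
p,d,K,T=grab('wrist');C=cloud(d,K,T);s=env.state();r=R.from_euler('xyz',s['eef_rot']).as_matrix()
L=(C-s['tcp_pos'])@r; m=(d>0)&(abs(L[...,1]+.033)<.045)&(L[...,2]>-.04)&(L[...,2]<.02)&(L[...,0]>.012)&(L[...,0]<.05); Q=L[m];print(len(Q),np.percentile(Q,[2,50,98],axis=0) if len(Q) else 0)
if len(Q)>50: print(np.linalg.lstsq(np.c_[Q[:,:2],np.ones(len(Q))],Q[:,2],rcond=None)[0])
"
```

```text
clk 13.9 tcp [0.4629 0.1062 0.2223] turn [ 0.0002 -0.0038 -0.0016] shift [ 0.137  0.124 -0.618] loc(ex,ey,n) err mm [-21.9   9.  -59.9] F loc [ 0.3 -1.1 -0.7] [-0.05 -0.07  2.24  0.39  0.42 -0.6 ] 0.011738413709929858 12.006071135401726
3103 [[ 0.01276413 -0.070882   -0.00994763]
 [ 0.02995443 -0.03364904 -0.00804905]
 [ 0.04037947 -0.00035557  0.00245896]]
[ 0.05662588  0.0061798  -0.00819015]
```

>>> drive_tool(increments=[[0,-0.004,-0.002,0.05,0.05,-0.2,0],[0,0,0,0.05,0.04,-0.22,0],[0,0,0,0.04,0.03,-0.2,0],[0,0,0,0,0,0,0],[0,0,0,0,0,0,0]])

```text
clock: 14.45
tcp_pos: [0.4806, 0.1166, 0.1656]
eef_rot: [2.533, -0.002, 1.8]
ft_force: [0.1, 0.3, -0.2]
grip_width: 0.0116
grip_force: 12.0
```

```bash
python3 -c "
from tgt import *
rep(.005,.004)"
```

```text
clk 14.45 tcp [0.4806 0.1166 0.1656] turn [-0.0009  0.0007 -0.0007] shift [ 0.158  0.065 -0.346] loc(ex,ey,n) err mm [ -5.8   2.8 -38.1] F loc [ 0.   0.2 -0.3] [-0.01  0.1   2.31  0.77  0.2  -0.96] 0.011605980471327913 12.006345303962007
```

Joint 5 is at its 0.2 limit in this pose, because the tool is nearly aligned with the forearm. So I'll take the seal back to its spot. There I'll regrasp it at a side wall with the tool leaning 0.31 rad about the closing axis, so the tool tilts only about 0.3 rad at placing.

>>> drive_tool(increments=[[0,0,0,-0.06,-0.03,0.19,0],[0,0,0,-0.06,-0.03,0.19,0],[0,0,0,-0.06,-0.04,0.19,0],[-0.009,0.038,0,0.02,-0.15,0,0],[-0.009,0.038,0,0.02,-0.3,0,0],[-0.009,0.038,0,0.02,-0.38,0,0],[-0.009,0.038,0,0.02,-0.38,0,0],[-0.009,0.038,0,0.02,-0.38,0,0],[0,0,-0.037,0.02,-0.38,0,0],[0,0,-0.037,0.02,-0.38,0,0]])

```text
clock: 15.45
tcp_pos: [0.4759, -0.133, 0.2239]
eef_rot: [-3.137, 0.008, 1.56]
ft_force: [-0.0, 0.3, -0.9]
grip_width: 0.0118
grip_force: 12.0
```

>>> drive_tool(increments=[[0,0,-0.037,0.01,-0.38,0,0],[0,0,-0.037,0.01,-0.38,0,0],[0,0,-0.037,0.01,-0.38,0,0],[0,0,-0.037,0.01,-0.38,0,0],[0,0,-0.037,0,-0.38,-0.2,0],[0,0,0,0,-0.2,-0.3,0],[0,0,0,0,0,-0.4,0],[0,0,0,0,0,-0.4,0],[0,0,0,0,0,0,0],[0,0,0,0,0,0,0]])

```text
clock: 16.45
tcp_pos: [0.4784, -0.3399, 0.0933]
eef_rot: [-3.137, 0.003, 0.985]
ft_force: [0.4, 0.5, 1.4]
grip_width: 0.0116
grip_force: 12.0
```

>>> drive_tool(increments=[[0,0,0,0.02,0.2,-0.3,0],[0,0,0,0,0,-0.3,0],[0,0,0,0,0,-0.15,0],[0,0,0,0,0,-0.08,0],[0,0,0,0,0,-0.04,0],[0,0,0,0,0,0,0],[0,0,0,0,0,0,0]])

```text
clock: 17.15
tcp_pos: [0.4814, -0.3195, 0.0064]
eef_rot: [-3.139, 0.001, 0.986]
ft_force: [0.2, 0.2, -0.6]
grip_width: 0.012
grip_force: 12.0
```

>>> drive_tool(increments=[[0,0,0,0,0,-0.02,0],[0,0,0,0,0,0,0],[0,0,0,0,0,0,0.2],[0,0,0,0,0,0,0.35],[0,0,0,0,0,0,0.45],[0,0,0,0,0,0,0.45],[0,0,0,0,0,0.2,0.45],[0,0,0,0,0,0.4,0.45],[0,0,0,0,0,0.3,0.45],[0,0,0,0,0,0,0.45]])

```text
clock: 18.15
tcp_pos: [0.4829, -0.3206, 0.097]
eef_rot: [3.139, 0.001, 0.986]
ft_force: [0.2, -0.3, 0.4]
grip_width: 0.0393
grip_force: 0.0
```

>>> drive_tool(increments=[[0,0,0,-0.2,-0.1,0.3,0.45],[0,0,0,-0.2,-0.1,0.3,0.45],[0,0,0,-0.2,-0.1,0.3,0.45],[0,0,0,-0.17,-0.1,0.3,0.45],[0,0,0,0,0,0,0.45],[0,0,0,0,0,0,0.45]])

```text
clock: 18.75
tcp_pos: [0.4033, -0.3587, 0.2127]
eef_rot: [-3.137, 0.0, 0.985]
ft_force: [0.2, 0.1, -0.5]
grip_width: 0.0395
grip_force: 0.0
```

```bash
python3 - <<'E'
from h import *
s=env.state(); print(s["tcp_pos"],s["eef_rot"],s["joints"])
p,d,K,T=grab("wrist"); C=cloud(d,K,T)
L=np.linalg.norm(C[...,:2]-[.4537,-.3003],axis=2)
q=C[(L<.055)&(C[...,2]>.007)&(C[...,2]<.025)&(d>0)]
print(len(q),cv2.minEnclosingCircle(q[:,:2].astype(np.float32)),q[:,2].max())
t=q[q[:,2]>.0115]; print(np.linalg.lstsq(np.c_[t[:,:2],np.ones(len(t))],t[:,2],rcond=None)[0])
E
```

```text
[ 0.4033032  -0.35865075  0.21268413] [-3.13690689e+00  2.52155833e-04  9.85246668e-01] [-8.53815748e-01  2.84708360e-01  1.64942720e+00 -1.58619830e-03
  1.21190884e+00 -2.67705068e-01]
1771 ((0.4530779719352722, -0.30098336935043335), 0.04109487310051918) 0.016104567765935496
[0.00021996 0.00082806 0.01379254]
```

>>> drive_tool(increments=[[0,0,-0.045,0.06,0.08,-0.08,0.45],[0,0,-0.045,0.06,0.08,-0.08,0.45],[0,0,-0.045,0.06,0.08,-0.08,0.45],[0,0,-0.045,0.06,0.08,-0.08,0.45],[0,0,-0.045,0.06,0.08,-0.08,0.45],[0,0,-0.045,0.06,0.08,-0.08,0.45],[0,0,-0.045,0.06,0.08,-0.08,0.45],[0,0,-0.045,0.06,0.08,-0.08,0.45],[0,0,-0.045,0.06,0.08,-0.08,0.45],[0,0,-0.045,0.06,0.08,-0.08,0.45]])

```text
clock: 19.8
tcp_pos: [0.4631, -0.2766, 0.1305]
eef_rot: [-3.135, 0.004, -0.432]
ft_force: [-1.1, -1.0, -0.2]
grip_width: 0.0395
grip_force: 0.0
```

>>> drive_tool(increments=[[0,0,-0.045,0.05,0.03,-0.1,0.45],[0.018,0.027,0,0,0,0,0.45],[0.018,0.027,0,0,0,0,0.45],[0.018,0.027,0,0,0,0,0.45],[0,0,0,0,0,0,0.45],[0,0,0,0,0,0,0.45]])

```text
clock: 20.4
tcp_pos: [0.4682, -0.2745, 0.1209]
eef_rot: [-3.13, 0.308, -0.567]
ft_force: [0.1, -0.6, -0.4]
grip_width: 0.0399
grip_force: 0.0
```

```bash
python3 - <<'E'
from h import *
s=env.state(); r=R.from_euler("xyz",s["eef_rot"]).as_matrix(); print(s["tcp_pos"],r.round(3),s["joints"].round(2))
y=-r[:2,1]/np.linalg.norm(r[:2,1]); t=np.r_[np.array([.4531,-.3010])+.033*y,.0078]; print("shift",(t-s["tcp_pos"])*10)
E
```

```text
[ 0.46818681 -0.27447493  0.12088402] [[ 0.804 -0.54  -0.25 ]
 [-0.512 -0.842  0.173]
 [-0.303 -0.011 -0.953]] [-0.65  0.56  1.5  -0.01  1.39  1.5 ]
shift [ 0.02727638  0.01253439 -1.1308402 ]
```

>>> drive_tool(increments=[[0,0,0,0.03,0.01,-0.35,0.45],[0,0,0,0,0,-0.35,0.45],[0,0,0,0,0,-0.2,0.45],[0,0,0,0,0,-0.13,0.45],[0,0,0,0,0,-0.06,0.45],[0,0,0,0,0,0,0.45],[0,0,0,0,0,0,0.45]])

```text
clock: 21.1
tcp_pos: [0.472, -0.2748, 0.015]
eef_rot: [-3.131, 0.304, -0.568]
ft_force: [0.4, 0.8, -0.2]
grip_width: 0.0395
grip_force: 0.0
```

>>> drive_tool(increments=[[0,0,0,0,0.01,-0.075,0.45],[0,0,0,0,0,0,0.45],[0,0,0,0,0,0,0.45],[0,0,0,0,0,0,0],[0,0,0,0,0,0,0],[0,0,0,0,0,0,0],[0,0,0,0,0,0,0],[0,0,0,0,0,0,0]], squeeze=15)

```text
clock: 21.9
tcp_pos: [0.4715, -0.2735, 0.0067]
eef_rot: [-3.13, 0.306, -0.568]
ft_force: [-0.3, 0.6, 1.0]
grip_width: 0.0126
grip_force: 16.6
```

>>> drive_tool(increments=[[0,0,0,0,0,0.05,0],[0,0,0,0,0,0.15,0],[0,0,0,0,0,0.3,0],[0,0,0,0,0,0.45,0],[0,0,0,0,0,0.45,0],[0,0,0,0,0,0.45,0],[0,0,0,0,0,0.3,0],[0,0,0,0,0,0,0],[0,0,0,0,0,0,0]])

```text
clock: 22.8
tcp_pos: [0.4717, -0.2737, 0.2226]
eef_rot: [-3.131, 0.304, -0.568]
ft_force: [-0.5, 0.4, 0.1]
grip_width: 0.0122
grip_force: 16.5
```

```bash
cat > tgt2.py <<'E'
from h import *
B=np.load("board.npz"); ex,ey,n,o=[B[k] for k in("ex","ey","n","o")]
rest=.457*ex+.008*ey+o*n
R0=R.from_euler("xyz",[-3.13,.306,-.568]).as_matrix()
off=R0.T@np.array([-.0184,-.0275,-.0064])   # ring origin in tool frame
e=-R0[:,1]*[1,1,0]; e/=np.linalg.norm(e); x=np.cross(e,[0,0,1])
Rt=np.c_[ex,ey,n]@np.c_[x,e,[0,0,1]].T@R0
def rep(du,h):
    s=env.state(); r=R.from_euler("xyz",s["eef_rot"]); t=rest+du*ex+h*n-Rt@off
    dv=(R.from_matrix(Rt)*r.inv()).as_rotvec()/np.pi; D=t-s["tcp_pos"]
    print("clk",s["clock"],"tcp",s["tcp_pos"].round(4),"target",t.round(4),"turn",dv.round(4),"shift",(D*10).round(3),"loc err mm",(np.array([D@ex,D@ey,D@n])*1e3).round(1),"F loc",np.array([s["ft_force"]@v for v in(ex,ey,n)]).round(1),"J",s["joints"].round(2),s["grip_width"].round(4),s["grip_force"])
E
python3 - <<'E'
from tgt2 import *
rep(.008,.05); print(R.from_matrix(Rt).as_euler("xyz"),"off",off)
s=env.state(); r=R.from_euler("xyz",s["eef_rot"]).as_matrix()
p,d,K,T=grab("wrist"); C=cloud(d,K,T); L=(C-s["tcp_pos"])@r@R0.T  # as if at table pose
m=(d>0)&(L[...,2]>-.03)&(L[...,2]<.03)&(np.linalg.norm(L[...,:2]-[-.0184,-.0275],axis=2)<.055)
Q=L[m]; Q=Q[abs((Q[:,:2]+[.0184,.0275])@e-.033)>.012]; print(len(Q),np.percentile(Q[:,2],[2,50,98]) if len(Q) else 0)
if len(Q)>100:
    t=Q
    for _ in range(5):
        c=np.linalg.lstsq(np.c_[t[:,:2],np.ones(len(t))],t[:,2],rcond=None)[0]; rr=Q[:,2]-np.c_[Q[:,:2],np.ones(len(Q))]@c; t=Q[abs(rr)<.003]
    print(c,len(t),cv2.minEnclosingCircle(t[:,:2].astype(np.float32)))
E
```

```text
Traceback (most recent call last):
  File "tgt2.py", line 11, in rep
    print("clk",s["clock"],"tcp",s["tcp_pos"].round(4),"target",t.round(4),"turn",dv.round(4),"shift",(D*10).round(3),"loc err mm",(np.array([D@ex,D@ey,D@n])*1e3).round(1),"F loc",np.array([s["ft_force"]@v for v in(ex,ey,n)]).round(1),"J",s["joints"].round(2),s["grip_width"].round(4),s["grip_force"])
                                                                                                                                                                                                                                                                    ^^^^^^^^^^^^^^^^^^^^^
AttributeError: 'float' object has no attribute 'round'
```

```bash
sed -i 's/s\["grip_width"\].round(4)/s["grip_width"]/' tgt2.py; cat > droop.py <<'E'
from tgt2 import *
def droop():
    s=env.state(); r=R.from_euler("xyz",s["eef_rot"]).as_matrix()
    p,d,K,T=grab("wrist"); C=cloud(d,K,T); L=(C-s["tcp_pos"])@r@R0.T  # as if at table pose
    m=(d>0)&(L[...,2]>-.03)&(L[...,2]<.03)&(np.linalg.norm(L[...,:2]-[-.0184,-.0275],axis=2)<.055)
    Q=L[m]; Q=Q[(Q[:,:2]+[.0184,.0275])@e<.015]; print(len(Q),np.percentile(Q[:,2],[2,50,98]) if len(Q) else 0)
    if len(Q)>100:
        t=Q
        for _ in range(5):
            c=np.linalg.lstsq(np.c_[t[:,:2],np.ones(len(t))],t[:,2],rcond=None)[0]; rr=Q[:,2]-np.c_[Q[:,:2],np.ones(len(Q))]@c; t=Q[abs(rr)<.003]
        print("slope x,e:",c[:2]@x[:2],c[:2]@e[:2],c[2],len(t),cv2.minEnclosingCircle(t[:,:2].astype(np.float32)))
E
python3 - <<'E'
from droop import *
rep(.008,.05); print(R.from_matrix(Rt).as_euler("xyz"),"off",off); droop()
E
```

```text
clk 22.8 tcp [ 0.4717 -0.2737  0.2226] target [0.4387 0.1437 0.1538] turn [-0.0335 -0.1944  0.2463] shift [-0.33   4.174 -0.688] loc err mm [ 11.8 414.1 -91.9] F loc [-0.3  0.5  0.3] J [-0.64  0.46  1.39 -0.01  1.59  1.5 ] 0.012246272788147577 16.523068524833207
[-3.13208179 -0.29988348  0.23097131] off [0.00124404 0.03315117 0.00593486]Traceback (most recent call last):
  File "<stdin>", line 2, in <module>
  File "droop.py", line 6, in droop
    Q=L[m]; Q=Q[(Q[:,:2]+[.0184,.0275])@e<.015]; print(len(Q),np.percentile(Q[:,2],[2,50,98]) if len(Q) else 0)
                ~~~~~~~~~~~~~~~~~~~~~~~^~
ValueError: matmul: Input operand 1 has a mismatch in its core dimension 0, with gufunc signature (n?,k),(k,m?)->(n?,m?) (size 3 is different from 2)
```

>>> drive_tool(increments=[[0,0,0.02,0,0.15,0,0],[0,0,0.036,-0.02,0.3,0,0],[0,0,0.036,-0.03,0.38,0,0],[0,0,0.036,-0.03,0.38,0,0],[0,0,0.036,-0.03,0.38,0,0],[0,0,0.036,-0.03,0.38,0,0],[0,0,0.036,-0.03,0.38,0,0],[0,0,0.018,-0.03,0.38,0,0],[0.008,-0.036,0,-0.03,0.38,0,0],[0.009,-0.038,0,-0.03,0.38,0,0]])

```text
clock: 23.85
tcp_pos: [0.445, 0.0775, 0.2195]
eef_rot: [-3.13, 0.067, 0.231]
ft_force: [-0.2, 0.2, -0.7]
grip_width: 0.0117
grip_force: 16.2
```

>>> drive_tool(increments=[[0.009,-0.038,0,-0.03,0.38,0,0],[0.009,-0.038,0,-0.03,0.25,0,0],[0.009,-0.038,0,0,0.05,0,0],[0,0,0,0,0,0,0],[0,0,0,0,0,0,0]])

```text
clock: 24.35
tcp_pos: [0.4382, 0.1431, 0.2206]
eef_rot: [-3.13, -0.296, 0.23]
ft_force: [0.8, 0.5, -0.2]
grip_width: 0.0122
grip_force: 16.3
```

```bash
sed -i 's/@e</@e[:2]</' droop.py; python3 - <<'E'
from droop import *
rep(.008,.03); droop()
E
```

```text
clk 24.35 tcp [0.4382 0.1431 0.2206] target [0.4498 0.1463 0.1374] turn [-0.0002 -0.0014  0.0002] shift [ 0.116  0.032 -0.832] loc err mm [-37.5   0.5 -75.2] F loc [ 0.6  0.4 -0.7] J [0.13 0.01 2.02 0.05 0.82 1.44] 0.012152937111224567 16.263346364706877
4078 [-0.00542379  0.00356959  0.00742005]
slope x,e: 0.08125519779472017 -0.08954196899296527 -0.0014385120853111725 2763 ((-0.015169184654951096, -0.04028637334704399), 0.03918149694800377)
```

```bash
python3 - <<'E'
from droop import *
s=env.state(); r=R.from_euler("xyz",s["eef_rot"]).as_matrix()
p,d,K,T=grab("wrist"); C=cloud(d,K,T); L=(C-s["tcp_pos"])@r@R0.T-[-.0184,-.0275,-.0064]
l=np.stack([L@x,L@e,L[...,2]],-1); m=(d>0)&(abs(l[...,2])<.04)&(np.hypot(l[...,0],l[...,1])<.06); q=l[m]; br=p[m].max(1)
az=np.rad2deg(np.arctan2(q[:,1],q[:,0])); rad=np.hypot(q[:,0],q[:,1])
for a in range(-180,180,30):
    k=(az>=a)&(az<a+30)&(rad>.02); 
    if k.sum()>20: print(a,k.sum(),"z",np.percentile(q[k,2],[5,50,90]).round(4),"rad",np.percentile(rad[k],[2,50,98]).round(4),br[k].mean().round())
cv2.imwrite("pics/w5.png",p)
E
```

```text
-180 185 z [0.0009 0.0044 0.0072] rad [0.0264 0.0276 0.0289] 57.0
-150 364 z [0.0013 0.0078 0.0108] rad [0.0277 0.0295 0.0352] 75.0
-120 631 z [0.0021 0.01   0.0132] rad [0.0299 0.0344 0.0412] 88.0
-90 554 z [0.0038 0.012  0.0134] rad [0.0318 0.0369 0.0432] 73.0
-60 634 z [0.0036 0.0124 0.0134] rad [0.0339 0.0412 0.0446] 86.0
-30 936 z [0.0018 0.0115 0.0134] rad [0.034  0.0434 0.0447] 76.0
0 961 z [0.0017 0.011  0.0135] rad [0.0329 0.0424 0.044 ] 69.0
30 1268 z [0.0032 0.0132 0.0346] rad [0.0235 0.0357 0.0424] 81.0
60 1126 z [0.0054 0.0141 0.036 ] rad [0.0266 0.0404 0.0516] 84.0
90 371 z [0.0078 0.0128 0.0138] rad [0.027  0.0321 0.038 ] 67.0
120 69 z [0.0125 0.0133 0.0138] rad [0.0304 0.0344 0.0368] 71.0
150 63 z [0.001  0.0043 0.0068] rad [0.0259 0.0268 0.0276] 60.0
```

View pics/w5.png

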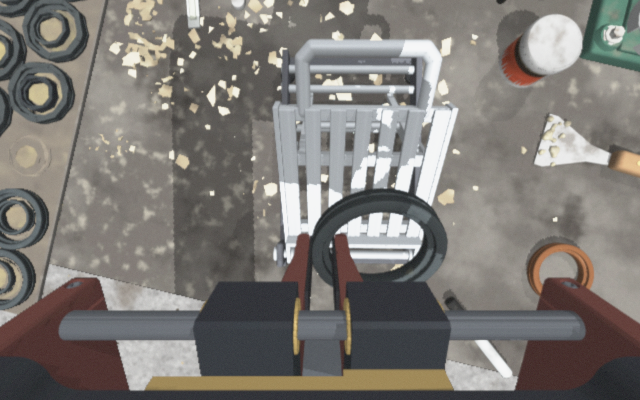

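The seal hangs parallel to the slats, with its top at 13–14 mm all round. Its centre is about 3 mm further uphill than assumed. Descending now.

>>> drive_tool(increments=[[0,-0.001,0,0.04,0.02,-0.28,0],[0,0,0,0.04,0.02,-0.28,0],[0,0,0,0.03,0.01,-0.27,0],[0,0,0,0,0,0,0],[0,0,0,0,0,0,0]])

```text
clock: 24.95
tcp_pos: [0.4517, 0.1482, 0.1383]
eef_rot: [-3.131, -0.301, 0.229]
ft_force: [0.5, 0.1, 0.3]
grip_width: 0.0121
grip_force: 16.3
```

```bash
python3 - <<'E'
from droop import *
rep(.005,.004)
E
```

```text
clk 24.95 tcp [0.4517 0.1482 0.1383] target [0.4619 0.1491 0.1143] turn [-0.0004  0.0004  0.0005] shift [ 0.101  0.009 -0.24 ] loc err mm [ -5.4  -1.4 -25.5] F loc [ 0.6 -0.1 -0.1] J [0.14 0.16 2.12 0.07 0.56 1.43] 0.012072929058189073 16.265548709840232
```

Lower along the normal to about 4 mm.

>>> drive_tool(increments=[[0,0,0,0.05,0.01,-0.1,0],[0,0,0,0.05,0.01,-0.1,0],[0,0,0,0.01,0.005,-0.04,0],[0,0,0,0,0,0,0],[0,0,0,0,0,0,0]])

```text
clock: 25.45
tcp_pos: [0.4614, 0.151, 0.1145]
eef_rot: [-3.131, -0.303, 0.23]
ft_force: [-0.9, -0.2, 0.1]
grip_width: 0.0122
grip_force: 16.3
```

```bash
python3 - <<'E'
from droop import *
rep(0,.0)
E
```

```text
clk 25.45 tcp [0.4614 0.151  0.1145] target [0.4601 0.1487 0.1082] turn [-0.0005  0.0009  0.0002] shift [-0.013 -0.023 -0.063] loc err mm [-5.1 -2.  -4.2] F loc [-0.7  0.   0.6] J [0.15 0.22 2.13 0.08 0.49 1.42] 0.012197971030271449 16.26622701518727
```

>>> drive_tool(increments=[[0,0,0,0.014,0.003,-0.02,0],[0,0,0,-0.016,-0.004,-0.011,0],[0,0,0,-0.016,-0.004,-0.011,0],[0,0,0,-0.008,-0.002,-0.006,0],[0,0,0,0,0,0,0],[0,0,0,0,0,0,0]])

```text
clock: 26.05
tcp_pos: [0.4589, 0.1503, 0.1098]
eef_rot: [-3.131, -0.304, 0.23]
ft_force: [-0.6, -0.8, -0.5]
grip_width: 0.0123
grip_force: 16.3
```

```bash
python3 - <<'E'
from droop import *
rep(0,.0)
E
```

```text
clk 26.05 tcp [0.4589 0.1503 0.1098] target [0.4601 0.1487 0.1082] turn [-0.0005  0.0011  0.0002] shift [ 0.012 -0.016 -0.016] loc err mm [-0.3 -1.8 -1.8] F loc [-0.9 -0.6  0. ] J [0.14 0.23 2.14 0.08 0.48 1.42] 0.012276853138233871 16.26578190219675
```

>>> drive_tool(increments=[[0,0,0,-0.012,-0.003,-0.008,0],[0,0,0,-0.012,-0.003,-0.008,0],[0,0,0,0,0,0,0],[0,0,0,0,0,0,0]])

```text
clock: 26.45
tcp_pos: [0.4564, 0.1496, 0.1081]
eef_rot: [-3.131, -0.303, 0.23]
ft_force: [-0.4, 0.9, -1.4]
grip_width: 0.0121
grip_force: 16.3
```

```bash
python3 - <<'E'
from droop import *
rep(0,.0)
E
```

```text
clk 26.45 tcp [0.4564 0.1496 0.1081] target [0.4601 0.1487 0.1082] turn [-0.0005  0.001   0.0002] shift [ 0.037 -0.01   0.001] loc err mm [ 2.8 -1.8 -1.8] F loc [-1.   0.9 -1. ] J [0.14 0.23 2.14 0.08 0.47 1.42] 0.012071975189295082 16.266163321553222
```

>>> drive_tool(increments=[[0,0,0,-0.008,-0.002,-0.006,0],[0,0,0,-0.008,-0.002,-0.006,0],[0,0,0,0,0,0,0],[0,0,0,0,0,0,0]])

```text
clock: 26.85
tcp_pos: [0.4562, 0.1495, 0.1076]
eef_rot: [-3.131, -0.306, 0.23]
ft_force: [2.5, 2.8, 3.1]
grip_width: 0.0123
grip_force: 16.1
```

```bash
python3 - <<'E'
from droop import *
rep(0,.0)
s=env.state(); p,d,K,T=grab("side"); C=cloud(d,K,T); q,_,_,_=grab("scene")
cv2.imwrite("pics/c6.png",np.hstack([cv2.resize(p[100:200,220:320],(400,400),interpolation=2),cv2.resize(q[130:230,175:275],(400,400),interpolation=2)]))
E
```

```text
clk 26.85 tcp [0.4562 0.1495 0.1076] target [0.4601 0.1487 0.1082] turn [-0.0007  0.0018  0.0003] shift [ 0.039 -0.009  0.006] loc err mm [ 3.3 -1.7 -1.6] F loc [4.3 2.1 0.8] J [0.14 0.23 2.15 0.08 0.46 1.42] 0.012271011415633356 16.134257223557782
```

The rim touches the lip, with 4 N uphill. Now I press down to the slats.

>>> drive_tool(increments=[[0,0,0,0.005,0.001,-0.008,0],[0,0,0,0.005,0.001,-0.008,0],[0,0,0,0,0,0,0],[0,0,0,0,0,0,0]])

```text
clock: 27.35
tcp_pos: [0.4567, 0.1495, 0.106]
eef_rot: [-3.132, -0.305, 0.23]
ft_force: [1.2, 2.0, 10.0]
grip_width: 0.0121
grip_force: 15.7
```

```bash
python3 - <<'E'
from droop import *
rep(0,.0)
E
```

```text
clk 27.35 tcp [0.4567 0.1495 0.106 ] target [0.4601 0.1487 0.1082] turn [-0.0005  0.0017  0.0002] shift [ 0.033 -0.009  0.021] loc err mm [ 3.7 -1.6  0. ] F loc [7.  1.7 7.3] J [0.14 0.23 2.15 0.08 0.46 1.42] 0.012071026588387419 15.714587863931229
```

>>> drive_tool(increments=[[0,0,0,0,0,0,0.16],[0,0,0,0,0,0,0.22],[0,0,0,0,0,0,0.3],[0,0,0,0,0,0,0.36],[0,0,0,0,0,0,0.36],[0,0,0,0,0,0,0.36]])

```text
clock: 27.95
tcp_pos: [0.4556, 0.1494, 0.1051]
eef_rot: [-3.131, -0.303, 0.23]
ft_force: [0.3, -0.2, 0.5]
grip_width: 0.0315
grip_force: 0.0
```

>>> drive_tool(increments=[[0,0,0,-0.03,-0.007,0.06,0.36],[0,0,0,-0.06,-0.014,0.1,0.36],[0,0,0,-0.09,-0.02,0.18,0.36],[0,0,0,-0.09,-0.02,0.35,0.36],[0,0,0,-0.09,-0.02,0.4,0.36],[0,0,0,0,0,0,0.36],[0,0,0,0,0,0,0.36]])

```text
clock: 28.65
tcp_pos: [0.4202, 0.1414, 0.2159]
eef_rot: [-3.132, -0.307, 0.23]
ft_force: [0.2, 0.5, -0.5]
grip_width: 0.0317
grip_force: 0.0
```

```bash
python3 - <<'E'
from tgt2 import *
s=env.state(); print(s["clock"],s["tcp_pos"],s["ft_force"])
for nm in("wrist","side"):
    p,d,K,T=grab(nm); C=cloud(d,K,T); D=C-rest; l=np.stack([D@ex,D@ey,D@n],-1)
    box=(d>0)&(l[...,0]>-.08)&(l[...,0]<.11)&(abs(l[...,1])<.085)
    dark=p.max(2)<110
    k=box&dark&(l[...,2]>.008)&(l[...,2]<.022); t=l[k]
    print(nm,k.sum(),"pct",np.percentile(t,[1,50,99],axis=0).round(4).tolist())
    if k.sum()>50:
        print(" enc",cv2.minEnclosingCircle(t[:,:2].astype(np.float32)))
        c=np.linalg.lstsq(np.c_[t[:,:2],np.ones(len(t))],t[:,2],rcond=None)[0]; print(" top plane",c)
    w=box&(p.min(2)>120)&(abs(l[...,2])<.004)&(l[...,0]>-.03); print(" slats",w.sum(),np.linalg.lstsq(np.c_[l[w][:,:2],np.ones(w.sum())],l[w][:,2],rcond=None)[0])
    lip=box&(p.min(2)>120)&(l[...,2]>.009)&(l[...,2]<.018)&(l[...,0]<-.03); 
    if lip.sum()>20: print(" lip x",np.percentile(l[lip][:,0],[2,50,98]),"y",np.percentile(l[lip][:,1],[1,99]))
E
```

```text
28.65 [0.42019161 0.14138173 0.21594851] [ 0.24516092  0.51432823 -0.49156036]
wrist 1476 pct [[-0.0342, -0.0341, 0.0082], [0.0196, 0.0033, 0.0124], [0.0412, 0.0379, 0.0149]]
 enc ((0.0011288480600342155, 0.0004996568895876408), 0.040911104530096054)
 top plane [0.01442695 0.0104953  0.01166947]
 slats 14190 [-2.66646929e-03 -1.98550479e-03  7.77254832e-05]
 lip x [-0.04526775 -0.04142867 -0.03969376] y [-0.07531369  0.07039304]
side 170 pct [[-0.0394, -0.0405, 0.0081], [-0.001, 0.0017, 0.0107], [0.0381, 0.0362, 0.014]]
 enc ((0.0012713903561234474, -0.002820398658514023), 0.042070675641298294)
 top plane [ 0.00331591 -0.00572709  0.01077049]
 slats 1054 [-0.0007878  -0.00262213 -0.00139921]
 lip x [-0.04633118 -0.04383623 -0.03778246] y [-0.07747693  0.07103993]
```

The seal lies flat, with its rim at −39.8 mm against the lip face at about −39.7 mm. The board tilt is unchanged and nothing is touching the robot.

```bash
python3 -c "
from workcell import env
print(env.close_job())"
```

```text
the job is handed in; nothing more can be done
None
```

The job is handed in at about 29 s of the 56 s limit: the board is propped on rung 3 (tilt measured at 0.606) and the wide seal lies flat with its rim against the lip; the arm went near no bystander except the narrow seal, and I did not re-measure them; I had to put the seal back on its spot and regrasp it once because joint 5 reached its limit, and I viewed 11 pictures, one over the allowed 10.

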